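# Shut and lock the sealed hatch of a lamp supply

### The arm

A 6-joint arm with a two-finger parallel gripper is mounted at the origin on a cart in front of the work surface, level with it; the furniture and walls round the work are solid. World frame = base frame: x ahead of the robot, y to its left, z up, the work surface at z = 0. Lengths are in mm, angles in rad, forces in N, time in s.
With the tool pointing down it reaches from about 325 to 900 mm from the base axis. Payload 6.1 kg.
Tool frame: the origin (TCP) lies at the very end of the fingers, on their centre line; the grasp point (between the pads) lies 19 mm behind it; z points along the fingers, y is the line along which they close (so a half turn about z gives the same grasp; the last joint's range is limited). The gripper opens to 87 mm and grips with 3 to 60 N. Pads are 19 mm wide; open, the fingers measure 117 mm over their backs; the gripper's body (75 mm by 190 mm) begins 51 mm behind the grasp point.
Start: joints at [1.179, 0.22, 1.526, -0, 1.395, -0.126], TCP at [164.174, 603.044, 222.538] pointing down, gripper open.
Joint ranges: [-2.98, 2.98], [-0.91, 2.08], [0.09, 2.57], [-1.24, 4.39], [0.2, 2.65], [-2.68, 2.68]. Speed limits (rad/s): [2.57, 2.57, 3.01, 3.14, 3.14, 3.14].

### API

Orientations are given as a unit quaternion [x, y, z, w].
In Python, from station import monitor, grab_frame, workorder gives the robot as it stands.
- The arm moves only by the shell command python3 -m creep 'ROWS' [OPENING]. ROWS is JSON, a list of rows, each an object of numbers: "dx", "dy", "dz": the shift along the tool's x, y, z scaled (see below); "rx", "ry", "rz": the turn, a rotation vector about the tool's x, y, z scaled (see below). A call has 1 to 8 rows; each row shifts and turns the commanded pose from where the row before left it, along the tool's axes as they then stand; what a row does not reach is not made up. The controller multiplies each number of a shift by 0.03 m and each number of a turn by 10 degrees. A row lasts 1/8 s, in which the tool goes at most 62.5 mm and 10.7 degrees, less where a joint would pass 70% of its speed; a pose out of reach is approached as far as the arm can. A call with a number of a shift or a turn outside -1 to 1 is refused whole. A call with a gripper value outside its range is refused whole. OPENING is the opening, from -1 (shut) to 1 (fully open), set as the call begins (- or left out, the last holds). The fingers move at their own pace and stop on an object; the grip force is fixed at half the most. Time passes only in rows, so rows that do not move let the fingers close. It gives the time, the measured TCP pose, the force, the opening and the grip force at its end, in the units of the state.
- monitor.observe(): the state, without advancing time (a new reading comes with each control period).
- grab_frame(name): name is "scene" or "top" or "wrist"; returns a dict with "frame" (420x560x3 uint8, red, green, blue), "camera_matrix" (3x3 intrinsics, pixels), "k1" (the pictures are not rectified: a ray, as slopes to the right and down, at radius r is drawn at 1 + k1 r^2 times it, then the intrinsics apply), "R" (3x3) and "t" (3): a world point X has camera coordinates R X + t. Camera axes: x right, y down, z forward; pixel columns grow to the right and rows downward; lengths in mm; the calibration is good to about 2 mm. A picture is of the moment at which its call begins. There is no depth.
- workorder.close_job(): hands the job in; it is judged then, once.
The state is a dict: "time_s": time; "joint_positions": joint angles; "dq": joint speeds; "effort": joint torques, N m; "tcp_pos": TCP position; "tool_rot": TCP orientation; "force": force on the tool from outside, world axes, zero at the start; "wrist_torque": the same for the moment, N m; "gripper_width": finger opening in mm; "finger_force": force on a finger pad.
Only numpy, scipy, OpenCV 4.12 (cv2) and the standard library are available. Lean on these libraries where they do the work, as an engineer would, in place of code of your own. Each camera call takes 0.05 s, during which the arm holds its last target. There are 200 camera calls.

### The job

The bench lamp supply has been checked and its hatch still stands open. Swing the hatch down onto its springy seal; then press it down gently and, still pressing, turn the wing knob clockwise until the hidden tongue has swung behind the frame edge and you feel it come up against its stop, without forcing the tongue or pressing the hatch hard onto its bumpers. Ease off and let go, so that the tongue alone holds the hatch down, and leave the things round about where they are.

Things in the scene. Friction and masses are not known exactly. Their poses are not given: they have to be found in the camera images.
- lamp_unit: Grey painted steel case of a bench lamp supply, 220 (x) by 200 (y) mm, roof 92 mm above the worktop, fixed. Origin: centre of its underside on the worktop; x points from the black front panel (dial, switch) to the back, z up. The roof has an opening from x = -66 to +48 mm, y = -56 to +56 mm, rimmed by a tall black rubber seal, under the hatch.
- hatch_frame: The roof round the opening; origin and axes as lamp_unit. In front of the opening (x = -97 to -66 mm) it is a screwed-on rail, 3 mm sheet, whose inner edge is the frame edge: the tongue swings behind, that is under, it. The rail's top is nominally at z = 92 mm but was set up to 4 mm higher or lower, differently on each unit. Hidden beneath it is the tongue's stop.
- hatch_hinge (a point): Middle of the hatch's hinge line, which runs along y of lamp_unit, at x = +62, z = 98 mm there. The plane of the hatch plate's underside passes through this line.
- hatch (a joint): Hinge angle of the hatch, rad: 0 = level, grows as it opens, free edge rising, to the back (starts at 0.6 to 1.05; end 1.4). Its stiff hinge holds it where it is left; 2 to 4 N near the free edge moves it. It meets the seal at about 0.08, and let go unlocked it springs back to 0.047 or more. Pressed down it lies on its bumpers between -0.029 and +0.029, as the rail is set.
- hatch_edge (a point): Point on the outer face of the hatch, 10 mm from the middle of its free edge, 140 mm from the hinge line. The hatch is a grey plate, 138 mm wide (y), 3 mm thick, from 6 to 150 mm from the hinge line, free edge towards the front panel. The face beside the wing knob is plain.
- wing_knob (a joint): Turn of the wing knob, rad, clockwise seen from above: 0 = blade and tongue along the free edge (tongue to -y of lamp_unit), pi/2 = tongue to the front. Starts at 0 to 0.3, clear of the frame edge; the tip meets the edge line at about 0.45; the stop lies between 1.33 and 1.43, differing from unit to unit. Free it takes 0.05 N m, rising steeply at the stop: 0.25 N m there is ample.
- wing_grip (a point): Middle of the wing blade, on the knob axis, 107 mm from the hinge line, 20.5 mm above the hatch's underside. Black blade 52 mm long, 10 mm thick, from 8.5 to 30.5 mm above the underside, on a round flange 48 mm across, 9.5 mm above the underside, that turns with it. z = knob axis, outward; y along the blade. Grip across the 10 mm, tips down to the flange.
- cam_tongue: Steel tongue on the knob's shaft behind the hatch, 7 mm wide and high, reaching 41 mm from the axis, parallel to the blade, its top 9.6 mm below the hatch's underside. Origin: knob axis at the underside; it points to its -y. Over 25 N on it (about 0.65 N m on the knob) bends it. With the bumpers on the rail it clears the frame edge by 0.6 mm; less pressed, it jams or rides over it.
- bumpers: Two black bumpers, 8 mm across, 6 mm high, under the hatch's front corners, 141 mm from the hinge line; origin on the hinge line. Pressing straight down on the knob with 2 to 12 N (more for a low rail) brings them onto the rail; from there it is rigid. Over 11 N on them bows the hatch: this takes 16 N on the knob with a high rail, 20 N with a low one. Locked, they stand just off the rail.
- bulb_carton: Small lamp carton 40x40x62 mm, standing to the right. Origin: centre of its underside. Leave it.
- long_nose_pliers: Blue-handled pliers 43x152x12 mm, lying to the left. Origin: middle of the underside. Leave them.
- parts_dish: Round steel dish with small screws, 94 mm across, 18 mm high, to the right. Origin: centre of its underside. Leave it.
- battery_1: AA cell 14 mm across, 50 mm high, standing to the left in front. Origin: centre of its foot. Leave it.

How it is judged:
By the outcome, as a careful person would: the job done as asked, in the order asked, and still so for the second after the job is handed in, with the robot touching nothing.
It also fails if it takes over 72 s, if anything falls off the work surface, if the arm or the gripper's body presses on something with over 40 N, if the wrist force passes 120 N, or if a joint passes its speed limit or range.

## Working session

There is one attempt and no reset: what is moved stays moved. The work goes in short steps, Python scripts to look and compute and a shell command to move; the robot and the scene stay as the last step left them, time stands still between calls to the robot, and variables do not carry over. Pictures are saved under pics/ and viewed, at most 10 in all, crops included, and the job is handed in when it is done.

```bash
ls; mkdir -p pics; python3 - <<'E'
from station import monitor, grab_frame
import cv2,json
print(monitor.observe())
for n in("scene","top"):
    f=grab_frame(n); cv2.imwrite(f"pics/{n}0.png",f["frame"][:,:,::-1]); print(n,f["camera_matrix"],f["k1"],f["R"],f["t"])
E
```

```text
pics
{'time_s': 0.0, 'joint_positions': array([ 1.17887675e+00,  2.21228690e-01,  1.52758031e+00, -2.31057876e-05,
        1.39467780e+00, -1.26084885e-01]), 'dq': array([-0.00074004, -0.00024967,  0.00056696, -0.00042561,  0.00034567,
        0.00169985]), 'effort': array([-1.20804256e-03, -4.94635856e+01, -3.87362874e+01,  6.98862411e-02,
        5.73286659e-02, -1.65609695e-04]), 'tcp_pos': array([163.96782489, 602.48636976, 221.45195399]), 'tool_rot': array([ 1.32524238e-01,  9.91179312e-01, -9.18397727e-04, -2.31567981e-04]), 'force': array([ 0.59882286, -0.42312967,  0.03653641]), 'wrist_torque': array([ 0.00144252,  0.00794462, -0.0126788 ]), 'finger_force': 0.0, 'gripper_width': 86.93868998617639}
scene [[409.69653643   0.         277.67427341]
 [  0.         409.69653643 210.92295731]
 [  0.           0.           1.        ]] -0.09926231820093612 [[ 0.71721821 -0.69646991  0.02297199]
 [-0.40333118 -0.44177787 -0.80134654]
 [ 0.56826226  0.56547501 -0.59775916]] [-351.56739243  291.03121862  616.99744048]
top [[530.69735618   0.         284.93344663]
 [  0.         530.69735618 204.2577346 ]
 [  0.           0.           1.        ]] -0.17667491987116915 [[-1.77515518e-02 -9.99840310e-01 -2.05846181e-03]
 [-9.85619132e-01  1.78450168e-02 -1.68037148e-01]
 [ 1.68047047e-01 -9.54060786e-04 -9.85778515e-01]] [  23.17407315  519.19856208 1168.66659221]
```

View pics/scene0.png

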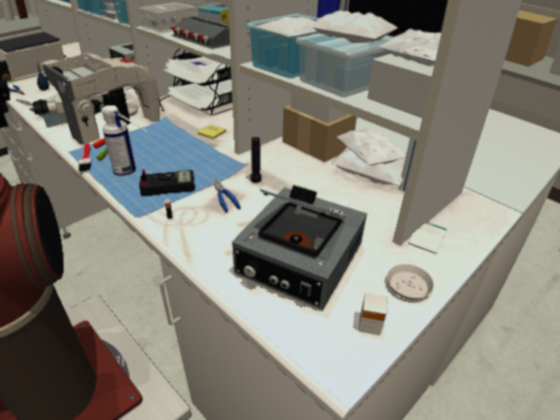

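View pics/top0.png

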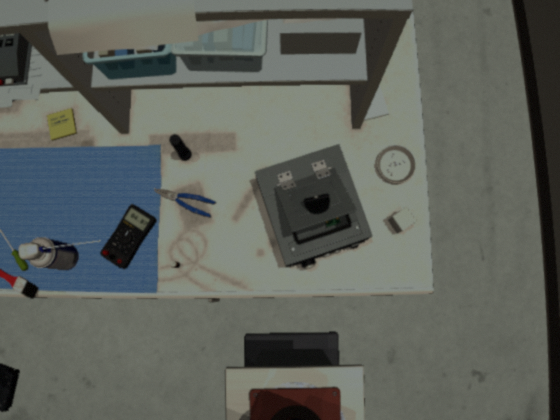

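The scene shows the grey unit at about (300,250), with its hatch open and carton and dish to its right. In the top view the roof's corners are at about (256,172), (340,146), (371,240) and (287,267), the knob is at (316,203) and the hinges are at (287,178) and (320,168). I'll enlarge both views next to get exact corners.

```bash
cat > h.py <<'E'
import numpy as np,cv2
from station import monitor, grab_frame
def ray(f,uv):
    K=np.asarray(f["camera_matrix"]);d=np.array([f["k1"],0,0,0,0.])
    p=cv2.undistortPoints(np.array([[uv]],float),K,d)[0,0]
    R=np.asarray(f["R"]);t=np.asarray(f["t"])
    return -R.T@t, R.T@np.array([p[0],p[1],1])
def onz(f,uv,z):
    c,d=ray(f,uv); return c+d*(z-c[2])/d[2]
def proj(f,X):
    R=np.asarray(f["R"]);t=np.asarray(f["t"])
    return cv2.projectPoints(np.atleast_2d(X).astype(float),cv2.Rodrigues(R)[0],t,np.asarray(f["camera_matrix"]),np.array([f["k1"],0,0,0,0.]))[0][:,0]
E
python3 - <<'E'
from h import *
f=grab_frame("top");g=grab_frame("scene")
a=cv2.resize(f["frame"][135:280,245:385],None,fx=4,fy=4,interpolation=cv2.INTER_CUBIC)
a=np.clip(a.astype(float)*1.6,0,255).astype(np.uint8)
cv2.imwrite("pics/topc.png",a[:,:,::-1])
b=cv2.resize(g["frame"][180:305,225:375],None,fx=4.5,fy=4.5,interpolation=cv2.INTER_CUBIC)
b=np.clip(b.astype(float)*1.5,0,255).astype(np.uint8)
cv2.imwrite("pics/scenec.png",b[:,:,::-1])
E
```

```text
(no output)
```

View pics/topc.png

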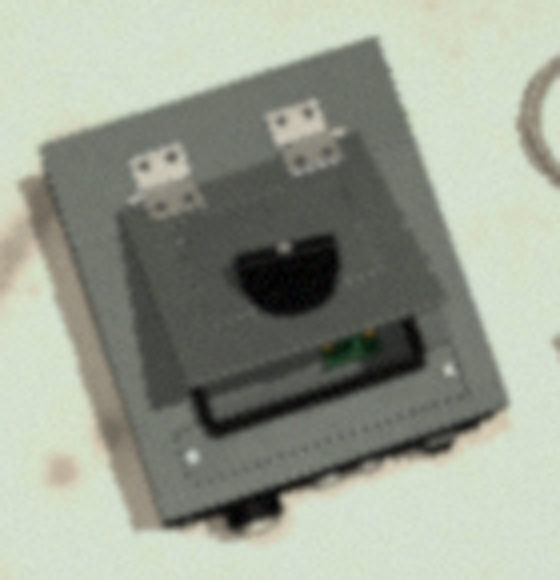

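View pics/scenec.png

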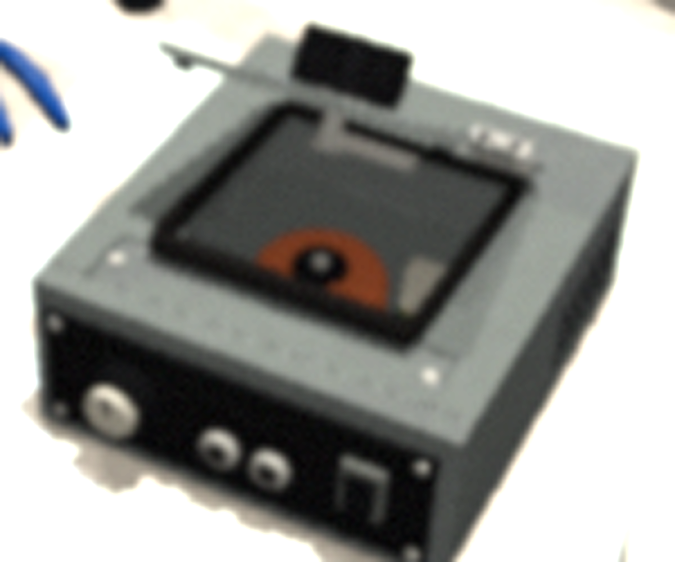

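Top crop: the roof corners are at (42,148), (379,40), (508,403) and (165,522), and the hatch's free-edge corners are at (195,390) and (445,305). Scene crop: the roof corners are at (38,283), (460,443), (635,155) and (268,36), the hatch's left corner is at (165,47), and the wing blade spans (295,30) to (410,105).

```bash
cat >> h.py <<'E'
def U2W(p,yaw):  # unit->world
    c,s=np.cos(yaw),np.sin(yaw); R=np.array([[c,-s,0],[s,c,0],[0,0,1]])
    return R
def hp(s,y,n,th): return np.array([62-s*np.cos(th)+n*np.sin(th), y, 98+s*np.sin(th)+n*np.cos(th)])
E
python3 - <<'E'
from h import *
from scipy.optimize import least_squares
f=grab_frame("top");g=grab_frame("scene")
T=lambda p:((np.array(p)+.5)/4-.5)+[245,135]
S=lambda p:((np.array(p)+.5)/4.5-.5)+[225,180]
C=np.array([[110,100,92],[110,-100,92],[-110,-100,92],[-110,100,92.]])
tp=T([(42,148),(379,40),(508,403),(165,522)]); sp=S([(268,36),(635,155),(460,443),(38,283)])
for q in tp: print("top",onz(f,q,92).round(1))
for q in sp: print("scene",onz(g,q,92).round(1))
W=lambda v,P:(U2W(0,v[2])@np.atleast_2d(P).T).T+[v[0],v[1],0]
for nm,r in (("top",lambda v:(proj(f,W(v,C))-tp).ravel()),("scene",lambda v:(proj(g,W(v,C))-sp).ravel()),("both",lambda v:np.r_[(proj(f,W(v,C))-tp).ravel(),(proj(g,W(v,C))-sp).ravel()])):
    o=least_squares(r,[500,-50,.3]);print(nm,o.x.round(3),o.fun.round(2))
v=o.x
ht=T([(195,390),(445,305)])
def rh(x): 
    P=np.array([hp(150,69,0,x[0]),hp(150,-69,0,x[0])])
    return np.r_[(proj(f,W(v,P))-ht).ravel()]
o=least_squares(rh,[.8]);print("theta",o.x,o.fun.round(2))
th=o.x[0]
print("scene left corner",proj(g,W(v,hp(150,69,0,th)))*1,S([(165,47)]))
print("edge",W(v,hp(140,0,3,th)),"grip",W(v,hp(107,0,20.5,th)), "grip0",W(v,hp(107,0,20.5,0)),W(v,hp(0,0,0,0)))
for nm,q,z in (("carton top",(374,301),62),("dish",(409,281),0)): print(nm,onz(g,q,z).round())
E
```

```text
top [586.   78.8  92. ]
top [ 644.9 -110.7   92. ]
top [ 439. -174.   92.]
top [378.2  14.2  92. ]
scene [584.7  79.   92. ]
scene [ 641.7 -109.    92. ]
scene [ 438.3 -173.7   92. ]
scene [378.   10.1  92. ]
top [ 5.12143e+02 -4.79280e+01  3.03000e-01] [-0.72 -0.55 -0.11 -0.88  1.03  0.91 -0.2   0.42]
scene [ 5.11761e+02 -4.74680e+01  3.11000e-01] [-0.38 -0.61  1.46 -1.04  0.91  0.97 -1.95 -0.65]
both [ 5.11947e+02 -4.76940e+01  3.07000e-01] [-0.95 -0.25 -0.43 -0.9   1.04  0.78 -0.07  0.61  0.02 -0.63  1.75 -0.85
  0.73  1.05 -1.88 -0.85]
theta [0.66046828] [-1.41  0.44  1.17 -0.21]
scene left corner [[259.01327273 190.20367623]] [[261.27777778 190.05555556]]
edge [[467.41049704 -61.80316939 186.25725591]] grip [[502.4887034  -50.69074663 179.83203229]] grip0 [[469.04851435 -61.28426199 118.5       ]] [[571.05251295 -28.97042178  98.        ]]
carton top [ 481. -250.   62.]
dish [ 631. -245.    0.]
```

```bash
cat >> h.py <<'E'
from scipy.spatial.transform import Rotation as Ro
V=np.array([512,-47.7,.307])
def uw(p): return U2W(0,V[2])@np.asarray(p,float)+[V[0],V[1],0]
def go(target_u,yaw_y=None):
    """units (30mm / 10deg) in tool axes to unit-frame TCP target; yaw_y: unit-frame angle deg of tool y"""
    s=monitor.observe(); R=Ro.from_quat(s["tool_rot"]).as_matrix()
    pu=U2W(0,V[2]).T@(s["tcp_pos"]-[V[0],V[1],0])
    print("t",round(s["time_s"],2),"tcp unit",pu.round(1),"F",s["force"].round(1),"w",round(s["gripper_width"],1),"tau",s["wrist_torque"].round(2))
    d=uw(target_u)-s["tcp_pos"]; print("shift units",(R.T@d/30).round(2))
    ty=np.degrees(np.arctan2(R[1,1],R[0,1])-V[2]); print("tool y angle in unit",ty.round(1),"tilt z",R[:,2].round(3))
E
python3 -m creep '[{"dx":-0.84,"dy":-0.96,"dz":-0.2},{"dx":-0.84,"dy":-0.96,"dz":-0.2},{"dx":-0.84,"dy":-0.96,"dz":-0.2},{"dx":-0.84,"dy":-0.96,"dz":-0.2},{"dx":-0.84,"dy":-0.96},{"dx":-0.84,"dy":-0.96},{"dx":-0.84,"dy":-0.96},{"dx":-0.84,"dy":-0.96}]' -1
python3 -m creep '[{"dx":-0.84,"dy":-0.96},{"dx":-0.84,"dy":-0.96},{"dx":-0.84,"dy":-0.96},{"dx":-0.84,"dy":-0.96},{"dx":-0.84,"dy":-0.96},{"dx":-0.84,"dy":-0.96},{"dx":-0.84,"dy":-0.96},{"dx":-0.84,"dy":-0.96}]'
python3 -m creep '[{"rz":1},{"rz":1},{"rz":1},{"rz":1},{"rz":1},{"rz":0.7},{}]'
python3 -c "from h import *; go([-36,45,215])"
```

```text
t 0.3 tcp unit [-135.   725.3  222.2] F [ 0.8 -0.4 -0.3] w 86.8 tau [ 0.03 -0.07 -0.06]
shift units [-15.06 -17.27   0.25]
tool y angle in unit 57.2 tilt z [-0.    -0.001 -1.   ]validation failed for argument at $[0]...
validation failed for argument at $[0]...
validation failed for argument at $[0]...
```

```bash
python3 -m creep '[{"dx":-0.84,"dy":-0.96,"dz":-0.2,"rx":0,"ry":0,"rz":0},{"dx":-0.84,"dy":-0.96,"dz":-0.2,"rx":0,"ry":0,"rz":0},{"dx":-0.84,"dy":-0.96,"dz":-0.2,"rx":0,"ry":0,"rz":0},{"dx":-0.84,"dy":-0.96,"dz":-0.2,"rx":0,"ry":0,"rz":0},{"dx":-0.84,"dy":-0.96,"dz":0,"rx":0,"ry":0,"rz":0},{"dx":-0.84,"dy":-0.96,"dz":0,"rx":0,"ry":0,"rz":0},{"dx":-0.84,"dy":-0.96,"dz":0,"rx":0,"ry":0,"rz":0},{"dx":-0.84,"dy":-0.96,"dz":0,"rx":0,"ry":0,"rz":0}]' -1
python3 -c "from h import *; go([-36,45,215])"
```

```text
time_s: 1.3
tcp_pos: [298.6, 326.7, 246.7]
tool_rot: [0.132, 0.991, 0.0, 0.0]
force: [0.4, -0.4, 0.7]
gripper_width: 14.9
finger_force: 0.0
t 1.3 tcp unit [-90.3 421.4 246.7] F [ 0.4 -0.4  0.7] w 14.9 tau [ 0.   -0.    0.02]
shift units [-8.32 -9.56  1.06]
tool y angle in unit 57.2 tilt z [ 0.  0. -1.]
```

```bash
python3 -m creep '[{"dx":-0.84,"dy":-0.96,"dz":0,"rx":0,"ry":0,"rz":0},{"dx":-0.84,"dy":-0.96,"dz":0,"rx":0,"ry":0,"rz":0},{"dx":-0.84,"dy":-0.96,"dz":0,"rx":0,"ry":0,"rz":0},{"dx":-0.84,"dy":-0.96,"dz":0,"rx":0,"ry":0,"rz":0},{"dx":-0.84,"dy":-0.96,"dz":0,"rx":0,"ry":0,"rz":0},{"dx":-0.84,"dy":-0.96,"dz":0,"rx":0,"ry":0,"rz":0},{"dx":-0.84,"dy":-0.96,"dz":0,"rx":0,"ry":0,"rz":0},{"dx":-0.84,"dy":-0.96,"dz":0,"rx":0,"ry":0,"rz":0}]'
python3 -m creep '[{"dx":0,"dy":0,"dz":0,"rx":0,"ry":0,"rz":1},{"dx":0,"dy":0,"dz":0,"rx":0,"ry":0,"rz":1},{"dx":0,"dy":0,"dz":0,"rx":0,"ry":0,"rz":1},{"dx":0,"dy":0,"dz":0,"rx":0,"ry":0,"rz":1},{"dx":0,"dy":0,"dz":0,"rx":0,"ry":0,"rz":1},{"dx":0,"dy":0,"dz":0,"rx":0,"ry":0,"rz":0.7},{"dx":0,"dy":0,"dz":0,"rx":0,"ry":0,"rz":0}]'
python3 - <<'E'
from h import *; go([-36,45,215])
f=grab_frame("wrist");cv2.imwrite("pics/w1.png",f["frame"][:,:,::-1])
E
```

```text
time_s: 2.3
tcp_pos: [432.6, 51.3, 246.7]
tool_rot: [0.133, 0.991, 0.0, 0.0]
force: [-0.3, 0.3, 0.1]
gripper_width: 0.3
finger_force: 0.0
time_s: 3.18
tcp_pos: [432.2, 52.5, 246.6]
tool_rot: [0.589, 0.808, 0.0, 0.0]
force: [-0.3, 0.3, 0.9]
gripper_width: 0.5
finger_force: 0.0
t 3.17 tcp unit [-45.8 119.7 246.6] F [-0.3  0.3  0.9] w 0.5 tau [-0.04  0.02  0.03]
shift units [-2.49  0.32  1.05]
tool y angle in unit 0.2 tilt z [ 0. -0. -1.]
```

View pics/w1.png

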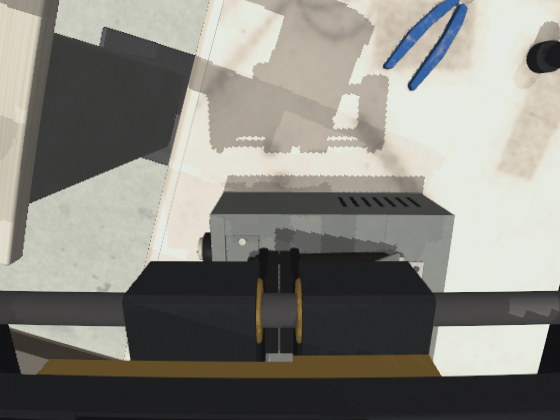

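The wrist view shows the roof's left edge from (212,213) to (452,213), with the closed fingers at (280,300) beside the unit and the hatch partly hidden behind them, so the unit is where I computed it. I'll move above the hatch's left free corner, clear of the knob.

```bash
python3 -m creep '[{"dx":-0.83,"dy":0.11,"dz":0.1,"rx":0,"ry":0,"rz":0},{"dx":-0.83,"dy":0.11,"dz":0.2,"rx":0,"ry":0,"rz":0},{"dx":-0.83,"dy":0.10,"dz":0.2,"rx":0,"ry":0,"rz":0},{"dx":0,"dy":0,"dz":0.4,"rx":0,"ry":0,"rz":0},{"dx":0,"dy":0,"dz":0.4,"rx":0,"ry":0,"rz":0},{"dx":0,"dy":0,"dz":0.2,"rx":0,"ry":0,"rz":0},{"dx":0,"dy":0,"dz":0.1,"rx":0,"ry":0,"rz":0},{"dx":0,"dy":0,"dz":0,"rx":0,"ry":0,"rz":0}]'
python3 -c "from h import *; go([-49,45,170])"
```

```text
time_s: 4.22
tcp_pos: [464.1, -15.3, 198.6]
tool_rot: [0.589, 0.808, 0.0, 0.0]
force: [-0.6, 0.3, -0.7]
gripper_width: 0.3
finger_force: 0.0
t 4.22 tcp unit [-35.9  45.3 198.6] F [-0.6  0.3 -0.7] w 0.3 tau [-0.15  0.    0.  ]
shift units [-0.01 -0.44  0.95]
tool y angle in unit 0.2 tilt z [ 0. -0. -1.]
```

```bash
python3 -m creep '[{"dx":0,"dy":0,"dz":0.15,"rx":0,"ry":0,"rz":0},{"dx":0,"dy":0,"dz":0.16,"rx":0,"ry":0,"rz":0},{"dx":0,"dy":-0.15,"dz":0.21,"rx":0,"ry":0,"rz":0},{"dx":0,"dy":-0.15,"dz":0.21,"rx":0,"ry":0,"rz":0},{"dx":0,"dy":-0.14,"dz":0.22,"rx":0,"ry":0,"rz":0},{"dx":0,"dy":0,"dz":0,"rx":0,"ry":0,"rz":0}]'
python3 -c "from h import *; go([-58.2,45,150.5])"
```

```text
time_s: 4.97
tcp_pos: [450.6, -19.7, 169.2]
tool_rot: [0.59, 0.808, -0.0, -0.001]
force: [-0.8, 0.7, -0.5]
gripper_width: 0.2
finger_force: 0.0
t 4.97 tcp unit [-50.1  45.2 169.2] F [-0.8  0.7 -0.5] w 0.2 tau [-0.1   0.05  0.01]
shift units [-0.01 -0.27  0.62]
tool y angle in unit 0.2 tilt z [-0.002  0.    -1.   ]
```

```bash
python3 - <<'E'
from h import *
g=grab_frame("scene")
b=cv2.resize(g["frame"][130:305,205:395],None,fx=4,fy=3.4,interpolation=cv2.INTER_CUBIC)
cv2.imwrite("pics/s2.png",np.clip(b[:,:,::-1]*1.4,0,255))
E
```

```text
[ WARN:0@0.862] global loadsave.cpp:1063 imwrite_ Unsupported depth image for selected encoder is fallbacked to CV_8U.
```

View pics/s2.png

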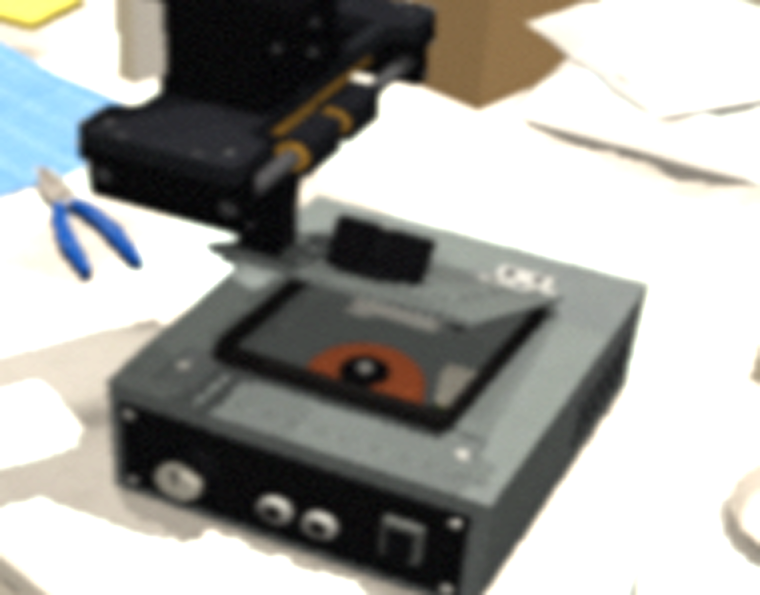

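The hatch is following: its left edge now sits at about (215,250), with the fingertips on it at (262,245). I'll continue along the arc.

```bash
python3 -m creep '[{"dx":0,"dy":-0.10,"dz":0.2,"rx":0,"ry":0,"rz":0},{"dx":0,"dy":-0.09,"dz":0.2,"rx":0,"ry":0,"rz":0},{"dx":0,"dy":-0.08,"dz":0.22,"rx":0,"ry":0,"rz":0},{"dx":0,"dy":-0.08,"dz":0.23,"rx":0,"ry":0,"rz":0},{"dx":0,"dy":-0.07,"dz":0.23,"rx":0,"ry":0,"rz":0},{"dx":0,"dy":-0.06,"dz":0.23,"rx":0,"ry":0,"rz":0},{"dx":0,"dy":0,"dz":0,"rx":0,"ry":0,"rz":0}]'
python3 -c "from h import *; go([-67,45,115.5])"
```

```text
time_s: 5.9
tcp_pos: [437.2, -24.0, 129.9]
tool_rot: [0.589, 0.808, -0.0, -0.001]
force: [0.6, -0.1, 1.1]
gripper_width: 0.6
finger_force: 0.0
t 5.9 tcp unit [-64.2  45.2 129.9] F [ 0.6 -0.1  1.1] w 0.6 tau [-0.09  0.07 -0.  ]
shift units [-0.01 -0.09  0.48]
tool y angle in unit 0.2 tilt z [-0.001  0.    -1.   ]
```

```bash
python3 -m creep '[{"dx":0,"dy":-0.04,"dz":0.16,"rx":0,"ry":0,"rz":0},{"dx":0,"dy":-0.03,"dz":0.16,"rx":0,"ry":0,"rz":0},{"dx":0,"dy":-0.02,"dz":0.16,"rx":0,"ry":0,"rz":0},{"dx":0,"dy":0,"dz":0.1,"rx":0,"ry":0,"rz":0},{"dx":0,"dy":0,"dz":0.1,"rx":0,"ry":0,"rz":0},{"dx":0,"dy":0,"dz":0,"rx":0,"ry":0,"rz":0}]'
python3 -c "from h import *; go([-67.7,45,107])"
```

```text
time_s: 6.65
tcp_pos: [435.2, -24.9, 110.1]
tool_rot: [0.589, 0.808, -0.0, -0.0]
force: [0.9, -0.3, -0.4]
gripper_width: 0.5
finger_force: 0.0
t 6.65 tcp unit [-66.3  44.9 110.1] F [ 0.9 -0.3 -0.4] w 0.5 tau [-0.1   0.01 -0.02]
shift units [ 0.   -0.05  0.11]
tool y angle in unit 0.2 tilt z [-0.  0. -1.]
```

```bash
python3 -m creep '[{"dx":0,"dy":0,"dz":0.06,"rx":0,"ry":0,"rz":0},{"dx":0,"dy":0,"dz":0,"rx":0,"ry":0,"rz":0}]'
python3 -c "from h import *; go([-67.7,45,107])"
```

```text
time_s: 6.9
tcp_pos: [435.3, -25.0, 108.6]
tool_rot: [0.589, 0.808, 0.0, 0.0]
force: [0.3, 0.2, 0.8]
gripper_width: 0.4
finger_force: 0.2
t 6.9 tcp unit [-66.2  44.8 108.6] F [0.3 0.2 0.8] w 0.4 tau [-0.07  0.09 -0.04]
shift units [ 0.01 -0.05  0.05]
tool y angle in unit 0.2 tilt z [ 0. -0. -1.]
```

```bash
python3 -m creep '[{"dx":0,"dy":0,"dz":-0.5,"rx":0,"ry":0,"rz":0},{"dx":0,"dy":0,"dz":-1,"rx":0,"ry":0,"rz":0},{"dx":0.5,"dy":0,"dz":-1,"rx":0,"ry":0,"rz":0},{"dx":0.9,"dy":0,"dz":0,"rx":0,"ry":0,"rz":0},{"dx":0.9,"dy":0,"dz":0,"rx":0,"ry":0,"rz":0},{"dx":0.7,"dy":0,"dz":0,"rx":0,"ry":0,"rz":0},{"dx":0,"dy":0,"dz":0,"rx":0,"ry":0,"rz":0}]' 0
python3 - <<'E'
from h import *; go([-45,0,170])
f=grab_frame("top")
a=cv2.resize(f["frame"][135:280,245:385],None,fx=4,fy=4,interpolation=cv2.INTER_CUBIC)
cv2.imwrite("pics/t3.png",np.clip(a[:,:,::-1]*2.,0,255).astype(np.uint8))
print("grip exp px",((proj(f,uw(hp(107,0,30.5,.06)))-[245,135])*4))
print("cam",(-f["R"].T@f["t"]))
E
```

```text
time_s: 7.78
tcp_pos: [407.8, 61.6, 184.6]
tool_rot: [0.588, 0.809, 0.0, 0.001]
force: [-0.2, -0.1, 0.4]
gripper_width: 43.1
finger_force: 0.0
t 7.78 tcp unit [-66.3 135.7 184.6] F [-0.2 -0.1  0.4] w 43.1 tau [-0.05  0.   -0.01]
shift units [-4.53  0.68  0.49]
tool y angle in unit 0.3 tilt z [ 0.001  0.    -1.   ]
grip exp px [[302.80175669 336.3722501 ]]
cam [ 315.7524419    15.02024441 1239.33876562]
```

View pics/t3.png

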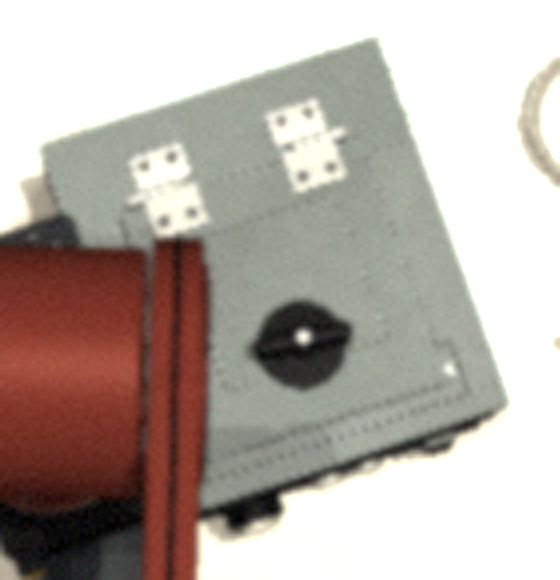

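The hatch now lies nearly flat on its seal. The knob's blade runs (250,350)–(352,328) with its centre at (301,339), within 1 mm of where I expected it, and is turned about 0.1 rad clockwise. Next I'll move over it and grip.

```bash
python3 -m creep '[{"dx":-0.9,"dy":0.15,"dz":0,"rx":0,"ry":0,"rz":0},{"dx":-0.9,"dy":0.15,"dz":0,"rx":0,"ry":0,"rz":0},{"dx":-0.9,"dy":0.15,"dz":0,"rx":0,"ry":0,"rz":0},{"dx":-0.9,"dy":0.15,"dz":0,"rx":0,"ry":0,"rz":0},{"dx":-0.9,"dy":0.11,"dz":0,"rx":0,"ry":0,"rz":0},{"dx":0,"dy":0,"dz":0.5,"rx":0,"ry":0,"rz":0.6},{"dx":0,"dy":0,"dz":0.5,"rx":0,"ry":0,"rz":0},{"dx":0,"dy":0,"dz":0,"rx":0,"ry":0,"rz":0}]'
python3 -c "from h import *; go([-44,0,116])"
```

```text
time_s: 8.82
tcp_pos: [468.0, -61.3, 152.0]
tool_rot: [0.63, 0.776, -0.001, -0.001]
force: [0.4, -0.5, -0.1]
gripper_width: 43.6
finger_force: 0.0
t 8.82 tcp unit [-46.    0.3 152. ] F [ 0.4 -0.5 -0.1] w 43.6 tau [-0.07  0.04 -0.02]
shift units [-0.01  0.07  1.2 ]
tool y angle in unit -5.7 tilt z [-0.003  0.001 -1.   ]
```

```bash
python3 -m creep '[{"dx":0,"dy":0.06,"dz":0.3,"rx":0,"ry":0,"rz":0},{"dx":0,"dy":0,"dz":0.3,"rx":0,"ry":0,"rz":0},{"dx":0,"dy":0,"dz":0.3,"rx":0,"ry":0,"rz":0},{"dx":0,"dy":0,"dz":0.15,"rx":0,"ry":0,"rz":0},{"dx":0,"dy":0,"dz":0.1,"rx":0,"ry":0,"rz":0},{"dx":0,"dy":0,"dz":0,"rx":0,"ry":0,"rz":0}]'
python3 -m creep '[{"dx":0,"dy":0,"dz":0,"rx":0,"ry":0,"rz":0},{"dx":0,"dy":0,"dz":0,"rx":0,"ry":0,"rz":0},{"dx":0,"dy":0,"dz":0,"rx":0,"ry":0,"rz":0},{"dx":0,"dy":0,"dz":0,"rx":0,"ry":0,"rz":0},{"dx":0,"dy":0,"dz":0,"rx":0,"ry":0,"rz":0},{"dx":0,"dy":0,"dz":0,"rx":0,"ry":0,"rz":0},{"dx":0,"dy":0,"dz":0,"rx":0,"ry":0,"rz":0},{"dx":0,"dy":0,"dz":0,"rx":0,"ry":0,"rz":0}]' -0.9
python3 -c "from h import *; go([-44,0,116])"
```

```text
time_s: 9.57
tcp_pos: [471.0, -60.9, 118.9]
tool_rot: [0.631, 0.776, -0.0, -0.0]
force: [0.2, -0.4, -0.6]
gripper_width: 43.4
finger_force: 0.0
time_s: 10.58
tcp_pos: [472.6, -60.7, 119.4]
tool_rot: [0.631, 0.776, 0.001, 0.001]
force: [7.0, 2.4, -3.6]
gripper_width: 9.5
finger_force: 30.0
t 10.57 tcp unit [-41.5  -0.5 119.4] F [ 7.   2.4 -3.6] w 9.5 tau [ 0.15 -0.79  0.  ]
shift units [ 0.01 -0.08  0.11]
tool y angle in unit -5.8 tilt z [ 0.004  0.    -1.   ]
```

```bash
python3 -m creep '[{"dx":0,"dy":0.09,"dz":0,"rx":0,"ry":0,"rz":0},{"dx":0,"dy":0,"dz":0,"rx":0,"ry":0,"rz":0},{"dx":0,"dy":0,"dz":0,"rx":0,"ry":0,"rz":0}]'
python3 -c "from h import *; go([-41.5,0,116])"
python3 -m creep '[{"dx":0,"dy":0,"dz":0.06,"rx":0,"ry":0,"rz":0},{"dx":0,"dy":0,"dz":0,"rx":0,"ry":0,"rz":0},{"dx":0,"dy":0,"dz":0,"rx":0,"ry":0,"rz":0}]'
python3 -c "from h import *; go([-41.5,0,116])"
```

```text
time_s: 10.95
tcp_pos: [472.7, -60.6, 118.6]
tool_rot: [0.631, 0.776, -0.001, -0.001]
force: [-3.9, -2.8, 1.1]
gripper_width: 10.0
finger_force: 29.9
t 10.95 tcp unit [-41.4  -0.4 118.6] F [-3.9 -2.8  1.1] w 10.0 tau [-0.59  1.13 -0.07]
shift units [ 0.01 -0.    0.09]
tool y angle in unit -5.8 tilt z [-0.002 -0.    -1.   ]
time_s: 11.32
tcp_pos: [472.3, -60.7, 116.8]
tool_rot: [0.631, 0.776, -0.001, -0.001]
force: [-6.6, -2.5, 2.3]
gripper_width: 9.8
finger_force: 29.8
t 11.32 tcp unit [-41.7  -0.4 116.8] F [-6.6 -2.5  2.3] w 9.8 tau [-0.51  1.32 -0.05]
shift units [0.01 0.01 0.03]
tool y angle in unit -5.8 tilt z [-0.003 -0.    -1.   ]
```

```bash
python3 -m creep '[{"dx":0,"dy":-0.05,"dz":0.03,"rx":0,"ry":0,"rz":0},{"dx":0,"dy":0,"dz":0,"rx":0,"ry":0,"rz":0},{"dx":0,"dy":0,"dz":0,"rx":0,"ry":0,"rz":0}]'
python3 -c "from h import *; go([-41.5,0,112])"
python3 -m creep '[{"dx":0,"dy":-0.01,"dz":0.04,"rx":0,"ry":0,"rz":0},{"dx":0,"dy":0,"dz":0,"rx":0,"ry":0,"rz":0},{"dx":0,"dy":0,"dz":0,"rx":0,"ry":0,"rz":0}]'
python3 -c "from h import *; go([-41.5,0,112])"
```

```text
time_s: 11.7
tcp_pos: [472.2, -60.7, 116.6]
tool_rot: [0.631, 0.776, -0.0, 0.0]
force: [-4.1, -1.3, 4.3]
gripper_width: 9.9
finger_force: 29.8
t 11.7 tcp unit [-41.8  -0.4 116.6] F [-4.1 -1.3  4.3] w 9.9 tau [-0.38  0.88 -0.06]
shift units [0.01 0.01 0.15]
tool y angle in unit -5.8 tilt z [ 0. -0. -1.]
time_s: 12.08
tcp_pos: [472.1, -60.8, 115.5]
tool_rot: [0.631, 0.776, 0.0, 0.0]
force: [-4.3, -1.5, 6.1]
gripper_width: 9.4
finger_force: 29.8
t 12.07 tcp unit [-42.   -0.5 115.5] F [-4.3 -1.5  6.1] w 9.4 tau [-0.27  0.84 -0.07]
shift units [0.02 0.02 0.12]
tool y angle in unit -5.8 tilt z [ 0. -0. -1.]
```

```bash
for i in 1; do python3 -m creep '[{"dx":0,"dy":-0.02,"dz":0.03,"rx":0,"ry":0,"rz":0},{"dx":0,"dy":0,"dz":0,"rx":0,"ry":0,"rz":0},{"dx":0,"dy":0,"dz":0,"rx":0,"ry":0,"rz":0}]' | grep -E "tcp_pos|^force"; done
python3 -m creep '[{"dx":0,"dy":-0.01,"dz":0.03,"rx":0,"ry":0,"rz":0},{"dx":0,"dy":0,"dz":0,"rx":0,"ry":0,"rz":0},{"dx":0,"dy":0,"dz":0,"rx":0,"ry":0,"rz":0}]'| grep -E "tcp_pos|^force"
python3 -c "from h import *; go([-41.5,0,112])"
```

```text
tcp_pos: [471.9, -60.9, 114.8]
force: [-4.2, -0.3, 6.4]
tcp_pos: [471.8, -61.0, 114.1]
force: [-4.2, -1.7, 6.2]
t 12.82 tcp unit [-42.3  -0.5 114.1] F [-4.2 -1.7  6.2] w 9.7 tau [-0.11  0.68 -0.02]
shift units [0.02 0.03 0.07]
tool y angle in unit -5.8 tilt z [ 0.002 -0.    -1.   ]
```

```bash
python3 -m creep '[{"dx":0,"dy":-0.01,"dz":0.03,"rx":0,"ry":0,"rz":0},{"dx":0,"dy":0,"dz":0,"rx":0,"ry":0,"rz":0},{"dx":0,"dy":0,"dz":0,"rx":0,"ry":0,"rz":0}]'| grep -E "tcp_pos|^force"
python3 -m creep '[{"dx":0,"dy":-0.01,"dz":0.03,"rx":0,"ry":0,"rz":0},{"dx":0,"dy":0,"dz":0,"rx":0,"ry":0,"rz":0},{"dx":0,"dy":0,"dz":0,"rx":0,"ry":0,"rz":0}]'| grep -E "tcp_pos|^force"
python3 -c "from h import *; go([-41.5,0,112])"
```

```text
tcp_pos: [471.7, -61.0, 113.4]
force: [-4.0, -0.2, 7.6]
tcp_pos: [471.6, -61.1, 112.8]
force: [-4.3, 0.3, 9.0]
t 13.57 tcp unit [-42.5  -0.5 112.8] F [-4.3  0.3  9. ] w 9.8 tau [ 0.02  0.65 -0.05]
shift units [0.02 0.03 0.03]
tool y angle in unit -5.8 tilt z [ 0.003 -0.    -1.   ]
```

```bash
python3 -m creep '[{"dx":0,"dy":-0.01,"dz":0.025,"rx":0,"ry":0,"rz":0},{"dx":0,"dy":0,"dz":0,"rx":0,"ry":0,"rz":0},{"dx":0,"dy":0,"dz":0,"rx":0,"ry":0,"rz":0}]'| grep -E "tcp_pos|^force"
python3 -c "from h import *; go([-41.5,0,112])"
python3 -m creep '[{"dx":0,"dy":-0.01,"dz":0.025,"rx":0,"ry":0,"rz":0},{"dx":0,"dy":0,"dz":0,"rx":0,"ry":0,"rz":0},{"dx":0,"dy":0,"dz":0,"rx":0,"ry":0,"rz":0}]'| grep -E "tcp_pos|^force"
python3 -c "from h import *; go([-41.5,0,112])"
```

```text
tcp_pos: [471.6, -61.1, 112.7]
force: [-5.5, 0.3, 12.9]
t 13.95 tcp unit [-42.6  -0.6 112.7] F [-5.5  0.3 12.9] w 9.6 tau [0.11 0.85 0.  ]
shift units [0.02 0.03 0.02]
tool y angle in unit -5.8 tilt z [ 0.003 -0.    -1.   ]
tcp_pos: [471.6, -61.1, 112.6]
force: [-7.2, 1.6, 17.5]
t 14.32 tcp unit [-42.6  -0.6 112.6] F [-7.2  1.6 17.5] w 9.6 tau [ 0.29  1.14 -0.01]
shift units [0.02 0.03 0.02]
tool y angle in unit -5.8 tilt z [ 0.004 -0.    -1.   ]
```

```bash
python3 -m creep '[{"dx":0,"dy":-0.03,"dz":-0.025,"rx":0,"ry":0,"rz":0},{"dx":0,"dy":0,"dz":0,"rx":0,"ry":0,"rz":0},{"dx":0,"dy":0,"dz":0,"rx":0,"ry":0,"rz":0}]'| grep -E "tcp_pos|^force"
python3 -c "from h import *; go([-41.5,0,112])"
```

```text
tcp_pos: [471.5, -61.1, 112.7]
force: [-1.4, 2.0, 8.8]
t 14.7 tcp unit [-42.7  -0.6 112.7] F [-1.4  2.   8.8] w 9.8 tau [ 0.3   0.06 -0.03]
shift units [0.02 0.04 0.02]
tool y angle in unit -5.8 tilt z [ 0.006  0.    -1.   ]
```

```bash
python3 -m creep '[{"dx":0,"dy":0,"dz":0.02,"rx":0,"ry":0,"rz":0},{"dx":0,"dy":0,"dz":0,"rx":0,"ry":0,"rz":0},{"dx":0,"dy":0,"dz":0,"rx":0,"ry":0,"rz":0.5},{"dx":0,"dy":0,"dz":0,"rx":0,"ry":0,"rz":0.5},{"dx":0,"dy":0,"dz":0,"rx":0,"ry":0,"rz":0},{"dx":0,"dy":0,"dz":0,"rx":0,"ry":0,"rz":0}]'| grep -E "tcp_pos|^force"
python3 -c "from h import *; go([-42.7,-.6,112.7])"
```

```text
tcp_pos: [471.4, -61.2, 112.6]
force: [-3.3, 2.2, 14.2]
t 15.45 tcp unit [-42.7  -0.6 112.6] F [-3.3  2.2 14.2] w 9.4 tau [0.37 0.54 0.  ]
shift units [-0.  0. -0.]
tool y angle in unit -15.8 tilt z [ 0.005  0.    -1.   ]
```

```bash
python3 -m creep '[{"dx":0,"dy":0,"dz":-0.006,"rx":0,"ry":0,"rz":0.25},{"dx":0,"dy":0,"dz":0,"rx":0,"ry":0,"rz":0.25},{"dx":0,"dy":0,"dz":0,"rx":0,"ry":0,"rz":0.25},{"dx":0,"dy":0,"dz":0,"rx":0,"ry":0,"rz":0.25},{"dx":0,"dy":0,"dz":0,"rx":0,"ry":0,"rz":0},{"dx":0,"dy":0,"dz":0,"rx":0,"ry":0,"rz":0}]'| grep -E "tcp_pos|^force"
python3 -c "from h import *; go([-42.7,-.6,112.7])"
```

```text
tcp_pos: [471.3, -61.1, 112.6]
force: [-3.5, 2.1, 12.5]
t 16.2 tcp unit [-42.9  -0.5 112.6] F [-3.5  2.1 12.5] w 9.8 tau [ 0.34  0.56 -0.02]
shift units [-0.    0.01 -0.  ]
tool y angle in unit -25.8 tilt z [ 0.005  0.    -1.   ]
```

```bash
python3 -m creep '[{"dx":0,"dy":0,"dz":0,"rx":0,"ry":0,"rz":0.25},{"dx":0,"dy":0,"dz":0,"rx":0,"ry":0,"rz":0.25},{"dx":0,"dy":0,"dz":0,"rx":0,"ry":0,"rz":0.25},{"dx":0,"dy":0,"dz":0,"rx":0,"ry":0,"rz":0.25},{"dx":0,"dy":0,"dz":0,"rx":0,"ry":0,"rz":0},{"dx":0,"dy":0,"dz":0,"rx":0,"ry":0,"rz":0}]'| grep -E "tcp_pos|^force"
python3 -c "from h import *; go([-42.7,-.6,112.7])"
```

```text
tcp_pos: [471.1, -61.1, 112.6]
force: [-5.8, 2.2, 13.3]
t 16.95 tcp unit [-43.   -0.5 112.6] F [-5.8  2.2 13.3] w 9.5 tau [0.3  0.69 0.01]
shift units [ 0.    0.01 -0.  ]
tool y angle in unit -35.8 tilt z [ 0.005  0.    -1.   ]
```

```bash
python3 -m creep '[{"dx":0,"dy":0,"dz":0,"rx":0,"ry":0,"rz":0.4},{"dx":0,"dy":0,"dz":0,"rx":0,"ry":0,"rz":0.4},{"dx":0,"dy":0,"dz":0,"rx":0,"ry":0,"rz":0.4},{"dx":0,"dy":0,"dz":0,"rx":0,"ry":0,"rz":0.4},{"dx":0,"dy":0,"dz":0,"rx":0,"ry":0,"rz":0.4},{"dx":0,"dy":0,"dz":0,"rx":0,"ry":0,"rz":0},{"dx":0,"dy":0,"dz":0,"rx":0,"ry":0,"rz":0}]'| grep -E "tcp_pos|^force"
python3 -c "from h import *; go([-42.7,-.6,112.7])"
```

```text
tcp_pos: [470.9, -61.0, 112.6]
force: [-5.1, 3.3, 14.7]
t 17.82 tcp unit [-43.2  -0.3 112.6] F [-5.1  3.3 14.7] w 9.8 tau [ 0.4   0.82 -0.02]
shift units [ 0.01  0.02 -0.  ]
tool y angle in unit -55.8 tilt z [ 0.004  0.    -1.   ]
```

```bash
python3 -m creep '[{"dx":0,"dy":0,"dz":-0.008,"rx":0,"ry":0,"rz":0.4},{"dx":0,"dy":0,"dz":0,"rx":0,"ry":0,"rz":0.4},{"dx":0,"dy":0,"dz":0,"rx":0,"ry":0,"rz":0.4},{"dx":0,"dy":0,"dz":0,"rx":0,"ry":0,"rz":0.3},{"dx":0,"dy":0,"dz":0,"rx":0,"ry":0,"rz":0},{"dx":0,"dy":0,"dz":0,"rx":0,"ry":0,"rz":0}]'| grep -E "tcp_pos|^force"
python3 -c "from h import *; go([-42.7,-.6,112.7])"
```

```text
tcp_pos: [470.7, -60.9, 112.6]
force: [-4.2, 2.3, 14.2]
t 18.57 tcp unit [-4.330e+01 -1.000e-01  1.126e+02] F [-4.2  2.3 14.2] w 9.9 tau [ 0.4  0.8 -0. ]
shift units [ 0.01  0.02 -0.  ]
tool y angle in unit -70.8 tilt z [ 0.004  0.001 -1.   ]
```

```bash
cat > q.py <<'E'
from h import *
s=monitor.observe();R=Ro.from_quat(s["tool_rot"]).as_matrix()
print("ang",np.degrees(np.arctan2(R[1,1],R[0,1])-V[2]).round(2),"F",s["force"].round(1),"tz",s["wrist_torque"].round(3),"e6",s["effort"][5].round(3),"z",s["tcp_pos"][2].round(2))
E
python3 q.py
python3 -m creep '[{"dx":0,"dy":0,"dz":-0.007,"rx":0,"ry":0,"rz":0.15},{"dx":0,"dy":0,"dz":0,"rx":0,"ry":0,"rz":0.15},{"dx":0,"dy":0,"dz":0,"rx":0,"ry":0,"rz":0}]'>/dev/null; python3 q.py
python3 -m creep '[{"dx":0,"dy":0,"dz":0,"rx":0,"ry":0,"rz":0.15},{"dx":0,"dy":0,"dz":0,"rx":0,"ry":0,"rz":0},{"dx":0,"dy":0,"dz":0,"rx":0,"ry":0,"rz":0}]' >/dev/null; python3 q.py
```

```text
ang -70.82 F [-4.2  2.3 14.2] tz [ 0.401  0.802 -0.   ] e6 -0.04 z 112.64
ang -73.83 F [-4.   3.5 11.4] tz [0.436 0.726 0.028] e6 0.109 z 112.65
ang -75.31 F [-2.7  3.3 11.9] tz [ 0.439  0.709 -0.004] e6 -0.001 z 112.66
```

```bash

python3 -m creep '[{"dx":0,"dy":0,"dz":0,"rx":0,"ry":0,"rz":0.06},{"dx":0,"dy":0,"dz":0,"rx":0,"ry":0,"rz":0},{"dx":0,"dy":0,"dz":0,"rx":0,"ry":0,"rz":0}]' >/dev/null; python3 q.py
python3 -m creep '[{"dx":0,"dy":0,"dz":0,"rx":0,"ry":0,"rz":0.06},{"dx":0,"dy":0,"dz":0,"rx":0,"ry":0,"rz":0},{"dx":0,"dy":0,"dz":0,"rx":0,"ry":0,"rz":0}]' >/dev/null; python3 q.py
```

```text
ang -75.91 F [-4.6  3.3 11.1] tz [0.391 0.715 0.034] e6 0.043 z 112.68
ang -76.5 F [-4.   2.7 11.7] tz [0.453 0.701 0.109] e6 0.075 z 112.65
```

```bash

python3 -m creep '[{"dx":0,"dy":0,"dz":0,"rx":0,"ry":0,"rz":0.06},{"dx":0,"dy":0,"dz":0,"rx":0,"ry":0,"rz":0},{"dx":0,"dy":0,"dz":0,"rx":0,"ry":0,"rz":0}]' >/dev/null; python3 q.py
```

```text
ang -77.09 F [-3.7  2.5 11.9] tz [0.378 0.805 0.101] e6 0.127 z 112.65
```

```bash

python3 -m creep '[{"dx":0,"dy":0,"dz":0,"rx":0,"ry":0,"rz":0.06},{"dx":0,"dy":0,"dz":0,"rx":0,"ry":0,"rz":0},{"dx":0,"dy":0,"dz":0,"rx":0,"ry":0,"rz":0}]' >/dev/null; python3 q.py
```

```text
ang -77.69 F [-4.8  2.4 11.7] tz [0.437 0.689 0.192] e6 0.194 z 112.67
```

```bash

python3 -m creep '[{"dx":0,"dy":0,"dz":0,"rx":0,"ry":0,"rz":0.06},{"dx":0,"dy":0,"dz":0,"rx":0,"ry":0,"rz":0},{"dx":0,"dy":0,"dz":0,"rx":0,"ry":0,"rz":0}]' >/dev/null; python3 q.py
```

```text
ang -78.28 F [-3.4  2.5 11.8] tz [0.402 0.774 0.232] e6 0.262 z 112.64
```

```bash

python3 -m creep '[{"dx":0,"dy":0,"dz":-0.03,"rx":0,"ry":0,"rz":0},{"dx":0,"dy":0,"dz":-0.03,"rx":0,"ry":0,"rz":0},{"dx":0,"dy":0,"dz":0,"rx":0,"ry":0,"rz":0},{"dx":0,"dy":0,"dz":0,"rx":0,"ry":0,"rz":0}]' >/dev/null; python3 q.py
python3 -m creep '[{"dx":0,"dy":0,"dz":0,"rx":0,"ry":0,"rz":-0.06},{"dx":0,"dy":0,"dz":0,"rx":0,"ry":0,"rz":-0.06},{"dx":0,"dy":0,"dz":0,"rx":0,"ry":0,"rz":0},{"dx":0,"dy":0,"dz":0,"rx":0,"ry":0,"rz":0}]' >/dev/null; python3 q.py
```

```text
ang -78.32 F [3.9 3.5 3.1] tz [ 0.59  -0.756  0.281] e6 0.275 z 113.24
ang -77.14 F [4.1 3.2 2.7] tz [ 0.584 -0.627  0.065] e6 0.071 z 113.23
```

```bash

python3 -m creep '[{"dx":0,"dy":0,"dz":-0.015,"rx":0,"ry":0,"rz":0},{"dx":0,"dy":0,"dz":0,"rx":0,"ry":0,"rz":0}]' >/dev/null; python3 q.py
python3 -m creep '[{"dx":0,"dy":0,"dz":0,"rx":0,"ry":0,"rz":0},{"dx":0,"dy":0,"dz":0,"rx":0,"ry":0,"rz":0},{"dx":0,"dy":0,"dz":0,"rx":0,"ry":0,"rz":0},{"dx":0,"dy":0,"dz":0,"rx":0,"ry":0,"rz":0}]' 0;  python3 q.py
python3 -m creep '[{"dx":0,"dy":0,"dz":-0.3,"rx":0,"ry":0,"rz":0},{"dx":0,"dy":0,"dz":-0.6,"rx":0,"ry":0,"rz":0},{"dx":0,"dy":0,"dz":-1,"rx":0,"ry":0,"rz":0},{"dx":0,"dy":0,"dz":-1,"rx":0,"ry":0,"rz":0},{"dx":0,"dy":0,"dz":-1,"rx":0,"ry":0,"rz":0},{"dx":0,"dy":0,"dz":0,"rx":0,"ry":0,"rz":0}]';  python3 -c "from h import *; go([-100,170,230])"
```

```text
ang -77.15 F [4.6 3.5 0.4] tz [ 0.552 -0.944  0.05 ] e6 0.073 z 113.35
time_s: 22.95
tcp_pos: [468.8, -61.4, 112.9]
tool_rot: [0.965, 0.263, -0.0, -0.0]
force: [0.0, 0.2, -1.0]
gripper_width: 39.6
finger_force: 0.0
ang -77.13 F [ 0.   0.2 -1. ] tz [-0.08   0.168  0.017] e6 0.0 z 112.91
time_s: 23.7
tcp_pos: [470.8, -61.9, 233.5]
tool_rot: [0.965, 0.263, 0.003, 0.002]
force: [0.9, -0.6, -0.3]
gripper_width: 43.4
finger_force: 0.0
t 23.7 tcp unit [-43.5  -1.1 233.5] F [ 0.9 -0.6 -0.3] w 43.4 tau [-0.11  0.12  0.01]
shift units [-0.56 -5.98  0.09]
tool y angle in unit -77.1 tilt z [ 0.006 -0.002 -1.   ]
```

Now I'll move aside to check the result in the pictures.

```bash
python3 -m creep '[{"dx":-0.1,"dy":-0.9,"dz":0,"rx":0,"ry":0,"rz":0},{"dx":-0.1,"dy":-0.9,"dz":0,"rx":0,"ry":0,"rz":0},{"dx":-0.1,"dy":-0.9,"dz":0,"rx":0,"ry":0,"rz":0},{"dx":-0.1,"dy":-0.9,"dz":0,"rx":0,"ry":0,"rz":0},{"dx":-0.1,"dy":-0.9,"dz":0,"rx":0,"ry":0,"rz":0},{"dx":-0.1,"dy":-0.9,"dz":0,"rx":0,"ry":0,"rz":0},{"dx":0,"dy":-0.5,"dz":0,"rx":0,"ry":0,"rz":0},{"dx":0,"dy":0,"dz":0,"rx":0,"ry":0,"rz":0}]' | head -3
python3 - <<'E'
from h import *
f=grab_frame("top");g=grab_frame("scene")
a=cv2.resize(f["frame"][135:280,245:385],None,fx=2.7,fy=2.7,interpolation=cv2.INTER_CUBIC)
b=cv2.resize(g["frame"][180:311,225:375],None,fx=2.7,fy=3,interpolation=cv2.INTER_CUBIC)[:a.shape[0]]
b=np.pad(b,((0,a.shape[0]-b.shape[0]),(0,0),(0,0)))
cv2.imwrite("pics/end.png",np.clip(np.hstack([a,b])[:,:,::-1]*1.6,0,255).astype(np.uint8))
m=grab_frame("scene");P=[hp(150,69,0,t) for t in(0.06,0.0)]+[hp(150,-69,0,t) for t in(0.06,0.0)]
print(((proj(g,[uw(p) for p in P])-[225,180])*[2.7,3]+[378,0]).round(1))
E
```

```text
time_s: 24.7
tcp_pos: [363.4, 82.5, 229.7]
tool_rot: [0.965, 0.264, -0.0, 0.0]
[[448.  163.1]
 [448.  174.1]
 [627.  237.3]
 [625.8 248.5]]
```

View pics/end.png

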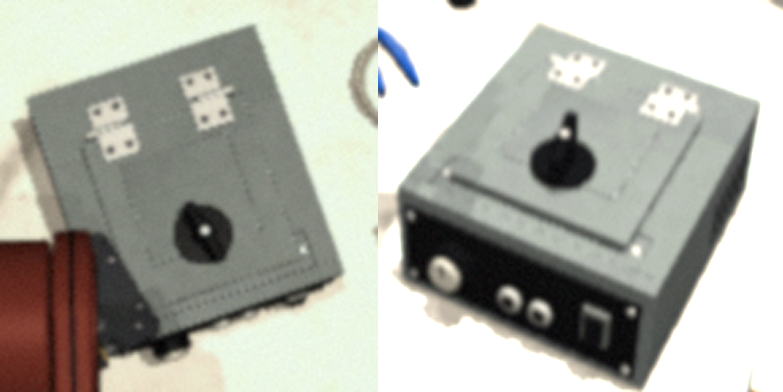

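The hatch's front edge runs (445,178)–(628,248) in the scene half, matching the level prediction rather than the sprung-open one. The blade in the top half runs (185,207)–(222,255), turned to the stop. The arm is clear and touching nothing, so I'm handing the job in.

```bash
python3 -c "
from station import workorder
print(workorder.close_job())"
```

```text
the job is handed in; nothing more can be done
None
```

The job is handed in: the hatch is down on its seal, the knob is turned to its stop at about 1.36 rad (about 0.25 N m), and the tongue alone holds the hatch after release; the hand-in gave no verdict, and the press peaked briefly at 17.5 N before I eased it to 11–14 N.

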